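# Close and lock the bench mixer bowl

## Task

Close the bench mixer for its run: put the loose lid on the steel bowl and press it down past its stiff seal until it sits fully home and level, then slide the upright lock grip along its track until it stands hard against the end stop, wherever that is set today, with the stop's sprung nose pushed fully in. The mixer only stands on rubber feet: do not shove it out of place, and leave the other lab ware where it is.

Things in the scene. Friction and masses are not known exactly. Their poses are not given: they have to be found in the camera images.
- mixer: White bench mixer, 4 kg rounded box 240 (x) by 200 (y) by 80 high, loose on rubber feet (a sideways push of about 20 N shifts it). Origin on the bench under the bowl's centre; spans x -115 to 125, y -100 to 100. Its x axis points from the lock (robot side) to the display panel, y is the way the lock slides to close, z up.
- bowl_rim (a point): Centre of the mouth of the steel bowl, at rim height (104 above the bench, 24 above the mixer's deck). Bowl inside diameter 81, outside 89. Six small sprung rubber seal pads stand out from the bowl wall 5 below the rim. Axes as the mixer's.
- lid: Loose white lid, about 90 g: plug below (77 diameter, tapering to 69 at its foot, 16 deep), flange 100 diameter, 6 thick, upright round knob 24 diameter, 30 tall. Origin: centre of the plug's underside. Starts knob up on the bench beside the mixer. Laid in, it stands about 8 proud; a firm push (10 to 20 N) seats it, flange on the rim, origin 16 below the rim. If not home it blocks the lock.
- knob_top (a point): Centre of the top of the lid's knob, 52 above the lid's origin.
- lock (a joint): Travel of the lock along the mixer's +y, in m: 0 fully open. Starts between 0 and 0.014. It drags with about 3 N. It closes against the end stop, a grey block 26 by 14 by 22 high clamped on the track, whose place is not measured: the closed travel is anywhere from 0.032 to 0.060 and must be felt or seen. The tongue then lies over the lid's edge.
- lock_grip (a point): Centre of the top of the lock's upright grey fin grip: 14 thick (x), 24 long (y), free from the track (84 above the bench) up to 150 above the bench. A steel tongue 20 wide (y), 5 thick, reaches from the fin towards the bowl (+x), its end 49 from the fin's centre, its underside 113 above the bench, 3 above a seated lid's flange. Axes as the mixer's.
- nose (a joint): Push of the end stop's steel nose, which faces the lock: 0 out, 0.005 fully in, when the lock stands hard against the stop. Its spring gives 0.4 to 1.4 N; the lock stays where it is left.
- track_mid (a point): Point fixed on the mixer, on the lock's track: mixer x -85, y -30, 82 above the bench. The track runs along the mixer's y.
- bottle: Bystander: closed bottle, 68 diameter, 130 tall, on the bench, left or right of the mixer, where the lid is not. Origin at the centre of its underside.
- tipbox: Bystander: pipette tip box 88 by 123, 54 high, beyond the mixer. Origin at the centre of its underside.
- beaker: Bystander: beaker 66 diameter, 80 tall, beyond the mixer. Origin at the centre of its underside.
Not all that is in view belongs to the job. Leave any green or orange look-alike of the lid alone.

How it is judged:
By the outcome, as a careful person would: the job done as asked, in the order asked, and still so for the second after the job is handed in, with the robot touching nothing.
It also fails if it takes over 50 s, if anything falls off the work surface, if the arm or the gripper's body presses on something with over 40 N, if the wrist force passes 120 N, or if a joint passes its speed limit or range.

## Robot

A 7-joint arm with a two-finger parallel gripper is mounted at the origin on the work surface. World frame = base frame: x ahead of the robot, y to its left, z up, the work surface at z = 0. Lengths are in m, angles in degrees, forces in N, time in s.
With the tool pointing down it reaches from about 0.425 to 0.8 m from the base axis. Payload 8.3 kg.
Tool frame: the origin (TCP) lies at the very end of the fingers, on their centre line; the grasp point (between the pads) lies 19 mm behind it; z points along the fingers, y is the line along which they close (so a half turn about z gives the same grasp; the last joint's range is limited). The gripper opens to 85 mm and grips with 20 to 120 N. Pads are 22 mm wide; open, the fingers measure 114 mm over their backs; the gripper's body (76 mm by 85 mm) begins 54 mm behind the grasp point. The pads swing forward as they close: fully open they stand 13 mm farther back than shut.
Start: joints at [-76.484, 21.967, 0.94, 78.501, -0.361, 79.538, -2.664], TCP at [0.184, 0.597, 0.231] pointing down, gripper open.
Joint ranges: [-169.22, 169.22], [-14.56, 117.87], [-87.37, 89.26], [10.42, 133.3], [-82.24, 262.24], [0.94, 117.77], [-172.7, 172.7]. Speed limits (degrees/s): [136.94, 136.94, 172.46, 172.46, 180, 180, 180].

## Interface

Orientations are given as a 3x3 rotation matrix whose columns are the frame's x, y, z axes.
In Python, from cell import observe, viewer, ctrl, nets gives the robot as it stands. The module is installed in compiled form; this text tells all that it offers.
- The arm moves only by the shell command python3 -m creep 'ROWS' [FORCE]. ROWS is JSON, a list of rows, each an object with "linear": the shift along the tool's x, y, z in mm, a list of three; "roll": the turn about the tool's z in rad; "jaw": the opening, from 0 (shut) to 1 (fully open). In form: [{"linear": [x, y, z], "roll": roll, "jaw": jaw}, ...]. A call has 1 to 8 rows; each row is the pose to reach, as a shift and turn from the pose commanded when the call began, along the tool's axes at that moment; what a row does not reach only later rows make up. A row lasts 1/8 s, in which the tool goes at most 62.5 mm and 10.7 degrees, less where a joint would pass 70% of its speed; a pose out of reach is approached as far as the arm can. A call with a gripper value outside its range is refused whole. The fingers move at their own pace and stop on an object; FORCE is the grip in N (left out, the last holds). Time passes only in rows, so rows that repeat a pose let the fingers close. It gives the time, the measured TCP pose, the force, the opening and the grip force at its end, in the units of the state.
- observe(): the state, without advancing time (a new reading comes with each control period).
- viewer.get_image(name): name is "scene" or "top" or "wrist"; returns a dict with "frame" (480x640x3 uint8, red, green, blue), "z_map" (480x640 float32, m along the optical axis (not along the pixel's ray), 0 where there is no reading), "fx", "fy", "cx", "cy" (pixels), "R" (3x3) and "t" (3): a world point X has camera coordinates R X + t. Camera axes: x right, y down, z forward; pixel columns grow to the right and rows downward; lengths in m; the calibration is good to about 2 mm. A picture is of the moment at which its call begins.
- ctrl.job_done(): hands the job in; it is judged then, once.
Trained networks look in a picture, given as the dict that the camera call returned (one of the last four; its "shot" number tells which), for a name from the list of things; names that differ only in an ending like _2 or _b are one class to them, and where a whole thing is asked for, a point or a joint stands for the part that bears it (a point fixed in the world has none). Each returns a list of dicts, best first, with "confidence" (0 to 1); they miss things now and then, are a little off and sometimes report something else, mostly with a low value. They report only what shows in the picture. A call takes as long as a camera call. They do not tell look-alikes from the thing itself.
- nets.find_in(picture, target): "rect" ([left, top, right, bottom] in pixels, round what is visible of it).
- nets.trace(picture, target): "pixels" (480x640 bool, what is visible of it) and "rect" ([left, top, right, bottom] in pixels, round what is visible of it).
- nets.pinpoint(picture, target): "centre" ([column, row] in pixels: a listed point, or the origin of a listed thing).
The state is a dict: "clock": time; "qpos": joint angles; "dq": joint speeds; "tau": joint torques, N m; "eef_pos": TCP position; "tool_rot": TCP orientation; "contact_force": force on the tool from outside, world axes, zero at the start; "wrist_torque": the same for the moment, N m; "finger_gap": finger opening in m; "finger_force": force on a finger pad.
Only numpy, scipy, OpenCV 4.12 (cv2) and the standard library are available. Lean on these libraries where they do the work, as an engineer would, in place of code of your own. Each camera call takes 0.05 s, during which the arm holds its last target. There are 200 camera calls.

## Working session

There is one attempt and no reset: what is moved stays moved. The work goes in short steps, Python scripts to look and compute and a shell command to move; the robot and the scene stay as the last step left them, time stands still between calls to the robot, and variables do not carry over. Pictures are saved under pics/ and viewed, at most 10 in all, crops included, and the job is handed in when it is done.

```bash
mkdir -p pics
cat > h.py <<'E'
import numpy as np, cv2
from cell import observe, viewer, ctrl, nets
def ray(p,c,r,z=None):
    d=np.array([(c-p['cx'])/p['fx'],(r-p['cy'])/p['fy'],1.0]); R=np.array(p['R']);t=np.array(p['t'])
    o=-R.T@t; w=R.T@d
    return o,w
def atz(p,c,r,z):
    o,w=ray(p,c,r); return o+w*(z-o[2])/w[2]
def cloud(p):
    v,u=np.mgrid[:480,:640]; Z=p['z_map']
    P=np.stack([(u-p['cx'])/p['fx']*Z,(v-p['cy'])/p['fy']*Z,Z],-1)
    return (P-np.array(p['t']))@np.array(p['R'])
E
python3 - <<'E'
from h import *
s=observe(); print(s['clock'],s['eef_pos'],s['tool_rot'])
ims=[]
for n in ['scene','top']:
    p=viewer.get_image(n); ims.append(p['frame']); C=cloud(p)
    for k in ['mixer','bowl_rim','lid','knob_top','lock_grip','track_mid','bottle','tipbox','beaker','nose']:
        q=nets.pinpoint(p,k)
        for a in q[:2]:
            c,r=a['centre']; X=C[min(479,int(round(r))),min(639,int(round(c)))]
            hz={'bowl_rim':.104,'knob_top':.068-.016+.0,'lock_grip':.150,'track_mid':.082,'nose':.095}.get(k,0)
            if k=='knob_top': hz=.052
            print(n,k,round(a['confidence'],2),np.round([c,r]),'depth',np.round(X,3),'plane',np.round(atz(p,c,r,hz),3))
    cv2.imwrite(f'pics/{n}0.png',p['frame'][:,:,::-1])
E
```

```text
0.0 [0.18380078 0.59681556 0.2302405 ] [[-9.55700036e-01  2.94341887e-01 -5.42373710e-04]
 [ 2.94342380e-01  9.55698015e-01 -1.96668576e-03]
 [-6.05325212e-05 -2.03920522e-03 -9.99997919e-01]]
scene mixer 0.77 [335. 298.] depth [0.635 0.056 0.088] plane [ 0.558  0.002 -0.   ]
scene bowl_rim 0.98 [335. 268.] depth [ 0.551 -0.005  0.082] plane [0.57  0.009 0.104]
scene bowl_rim 0.33 [251. 208.] depth [ 0.458 -0.345  0.053] plane [ 0.513 -0.292  0.104]
scene lid 0.73 [208. 204.] depth [ 0.482 -0.486  0.021] plane [ 0.463 -0.509  0.   ]
scene lid 0.61 [248. 220.] depth [ 0.47  -0.348  0.02 ] plane [ 0.449 -0.37   0.   ]
scene knob_top 0.94 [285. 179.] depth [ 0.224 -0.425 -0.002] plane [ 0.291 -0.367  0.052]
scene knob_top 0.78 [250. 207.] depth [ 0.455 -0.352  0.052] plane [ 0.456 -0.352  0.052]
scene lock_grip 0.88 [334. 220.] depth [ 0.308 -0.181 -0.   ] plane [ 0.48  -0.061  0.15 ]
scene track_mid 0.73 [338. 246.] depth [ 0.484 -0.045  0.084] plane [ 0.482 -0.045  0.082]
scene track_mid 0.64 [186. 279.] depth [ 0.755 -0.274  0.05 ] plane [ 0.779 -0.243  0.082]
scene bottle 0.96 [473. 355.] depth [0.553 0.343 0.03 ] plane [ 0.526  0.335 -0.   ]
scene tipbox 0.6 [184. 277.] depth [ 0.757 -0.278  0.055] plane [ 0.718 -0.331  0.   ]
scene tipbox 0.26 [249. 219.] depth [ 0.466 -0.347  0.021] plane [ 0.446 -0.367  0.   ]
scene beaker 0.57 [406. 408.] depth [0.746 0.3   0.03 ] plane [ 0.725  0.29  -0.   ]Traceback (most recent call last):
  File "<stdin>", line 7, in <module>
ValueError: it knows: beaker, bottle, bowl_rim, knob_top, lid, lock_grip, mixer, tipbox, track_mid
```

Run:
```python
from h import *
p=viewer.get_image('top'); C=cloud(p)
for k in ['mixer','bowl_rim','lid','knob_top','lock_grip','track_mid','bottle']:
    q=nets.pinpoint(p,k)
    for a in q[:2]:
        c,r=a['centre']; X=C[min(479,int(round(r))),min(639,int(round(c)))]
        hz={'bowl_rim':.104,'knob_top':.052,'lock_grip':.150,'track_mid':.082}.get(k,0)
        print(k,round(a['confidence'],2),np.round([c,r]),'depth',np.round(X,3),'plane',np.round(atz(p,c,r,hz),3))
f0=viewer.get_image('scene')['frame']
im=np.vstack([p['frame'],f0])[:,:,::-1]
cv2.imwrite('pics/a.png',cv2.resize(np.hstack([p['frame'],f0])[:,:,::-1],(800,300),interpolation=cv2.INTER_AREA))
cv2.imwrite('pics/top.png',p['frame'][:,:,::-1]);cv2.imwrite('pics/scene.png',f0[:,:,::-1])
# deck yaw: deck points z .075-.085 around mixer
m=(abs(C[...,2]-.080)<.004)&(abs(C[...,0]-.57)<.17)&(abs(C[...,1])<.17)
pts=(C[m][:,:2]*1000).astype(np.float32); print(cv2.minAreaRect(pts),len(pts))
m=(C[...,2]>.13)&(C[...,2]<.16)&(abs(C[...,0]-.5)<.2)&(abs(C[...,1])<.2)
print('fin',C[m].mean(0),m.sum(),C[m].min(0),C[m].max(0))
```

```text
mixer 0.71 [280. 231.] depth [ 0.551 -0.004  0.084] plane [ 0.557 -0.     0.   ]
bowl_rim 0.73 [296. 257.] depth [ 0.493 -0.042  0.083] plane [ 0.491 -0.044  0.104]
bowl_rim 0.67 [278. 221.] depth [0.574 0.001 0.086] plane [ 0.571 -0.001  0.104]
lid 0.76 [426. 279.] depth [ 0.452 -0.345  0.053] plane [ 0.453 -0.354  0.   ]
lid 0.76 [419. 337.] depth [ 0.315 -0.337  0.023] plane [ 0.313 -0.34   0.   ]
knob_top 0.93 [426. 340.] depth [ 0.311 -0.348  0.053] plane [ 0.31  -0.348  0.052]
knob_top 0.73 [494. 275.] depth [ 0.466 -0.504  0.053] plane [ 0.465 -0.504  0.052]
lock_grip 0.76 [304. 256.] depth [ 0.493 -0.061  0.148] plane [ 0.492 -0.061  0.15 ]
track_mid 0.7 [295. 259.] depth [ 0.488 -0.041  0.089] plane [ 0.489 -0.04   0.082]
bottle 0.56 [144. 240.] depth [0.52  0.301 0.096] plane [0.526 0.328 0.   ]
((569.5891723632812, 3.8516082763671875), (236.65103149414062, 196.86080932617188), 9.828277587890625) 5690
fin [ 0.48927506 -0.06165403  0.14972365] 71 [ 0.48193055 -0.07247721  0.13114481] [ 0.49777773 -0.05056815  0.1562938 ]
```

View pics/top.png

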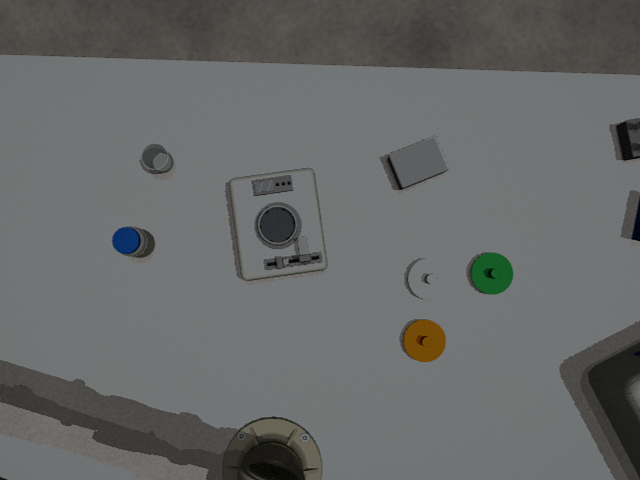

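View pics/scene.png

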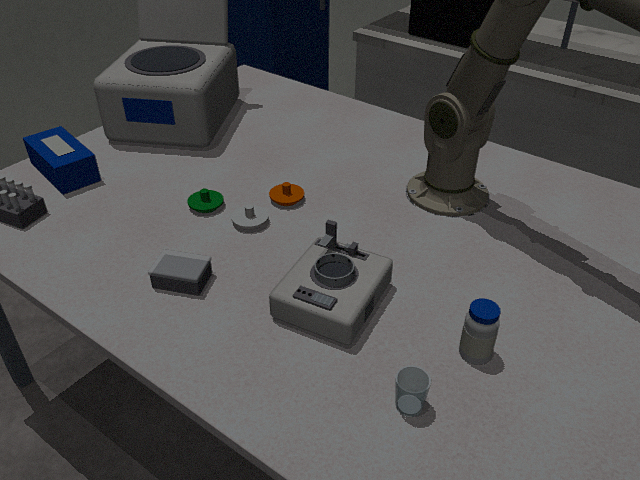

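The top picture shows the white lid at (425,279) with the green (490,273) and orange (424,341) look-alikes. The mixer is at (278,225), with the fin at (304,256) and the stop at (280,262). The scene picture agrees. I'm moving over the mixer for a near look on the way.

```bash
python3 -m creep '[{"linear":[-45,-43,-20],"roll":0.18,"jaw":1},{"linear":[-90,-86,-40],"roll":0.36,"jaw":1},{"linear":[-135,-129,-55],"roll":0.54,"jaw":1},{"linear":[-180,-172,-70],"roll":0.72,"jaw":1},{"linear":[-225,-214,-70],"roll":0.9,"jaw":1},{"linear":[-270,-257,-70],"roll":1.08,"jaw":1},{"linear":[-315,-300,-70],"roll":1.13,"jaw":1},{"linear":[-360,-342,-70],"roll":1.13,"jaw":1}]' 30
python3 - <<'E'
from h import *
s=observe(); d=np.array([.50,0,.30])-s['eef_pos']; print(1000*np.array(s['tool_rot']).T@d, s['qpos'])
E
```

```text
clock: 1.95
eef_pos: [0.4249, 0.168, 0.3017]
tool_rot: [[-0.141, 0.99, 0.001], [0.99, 0.141, 0.001], [0.001, 0.001, -1.0]]
contact_force: [1.6, 0.2, -1.2]
finger_gap: 0.0853
finger_force: 0.0
[-176.86116488   50.62286088    1.58228476] [-52.64712816  -1.67266152  26.68742666  97.21722674   0.72018315
  84.21166703 -17.93453466]
```

```bash
python3 -m creep '[{"linear":[-45,13,0],"roll":0,"jaw":1},{"linear":[-90,26,0],"roll":0,"jaw":1},{"linear":[-135,38,0],"roll":0,"jaw":1},{"linear":[-177,51,0],"roll":0,"jaw":1},{"linear":[-177,51,0],"roll":0,"jaw":1}]'
python3 - <<'E'
from h import *
p=viewer.get_image('wrist'); C=cloud(p); np.savez('w1.npz',C=C,f=p['frame'])
cv2.imwrite('pics/w1.png',p['frame'][:,:,::-1])
for k in ['bowl_rim','lock_grip','track_mid']:
    for a in nets.pinpoint(p,k)[:2]:
        c,r=a['centre']; hz={'bowl_rim':.104,'lock_grip':.150,'track_mid':.082}[k]
        print(k,round(a['confidence'],2),np.round([c,r]),np.round(atz(p,c,r,hz),4))
m=(abs(C[...,2]-.080)<.004)&(abs(C[...,0]-.57)<.17)&(abs(C[...,1])<.17)
print(cv2.minAreaRect((C[m][:,:2]*1000).astype(np.float32)))
# rim: points with z .100-.107 
m=(abs(C[...,2]-.104)<.003)&(np.hypot(C[...,0]-.57,C[...,1])<.055)
q=(C[m][:,:2]*1000).astype(np.float32); A=np.c_[2*q,np.ones(len(q))]; x=np.linalg.lstsq(A,(q**2).sum(1),rcond=None)[0]; print('rim',x[:2],np.sqrt(x[2]+x[0]**2+x[1]**2),len(q))
s=observe(); d=np.array([.453,-.350,.22])-s['eef_pos']; print(s['clock'],s['eef_pos'],1000*np.array(s['tool_rot']).T@d, s['qpos'])
E
```

```text
clock: 2.58
eef_pos: [0.5004, -0.0023, 0.3016]
tool_rot: [[-0.135, 0.991, 0.001], [0.991, 0.135, -0.001], [-0.001, 0.001, -1.0]]
contact_force: [0.2, -0.5, -0.2]
finger_gap: 0.0851
finger_force: 0.0
bowl_rim 0.69 [395. 219.] [0.5652 0.0024 0.104 ]
lock_grip 0.61 [292. 300.] [ 0.4895 -0.0611  0.15  ]
track_mid 0.56 [292. 248.] [ 0.4835 -0.0417  0.082 ]
((569.9482421875, 3.9457931518554688), (232.87478637695312, 192.97203063964844), 9.743853569030762)
rim [565.10651535   3.10190596] 42.08632073447682 1550
2.775 [0.49961427 0.00309491 0.30122045] [-342.79978838  -96.75532819   81.07019763] [-40.2794918    4.76903532  39.32532017  92.03568742  -3.06223064
  84.29617751   7.49977797]
```

View pics/w1.png

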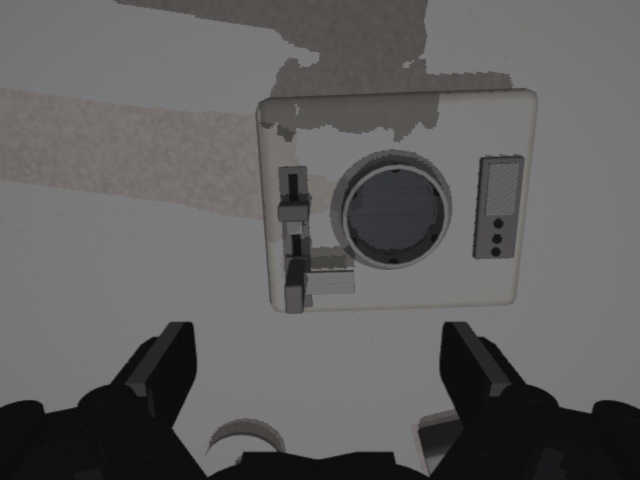

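The wrist view shows the bowl at (395,217), the fin at (295,285) with its tongue to the right of it, the stop at (293,208) and its bright nose at (294,228). Bowl centre is (0.565, 0.003) and the mixer's yaw is about 9.7°. Now to the lid.

```bash
python3 -m creep '[{"linear":[-55,-15,5],"roll":0,"jaw":1},{"linear":[-110,-31,10],"roll":0,"jaw":1},{"linear":[-165,-46,20],"roll":0,"jaw":1},{"linear":[-220,-62,35],"roll":0,"jaw":1},{"linear":[-275,-78,50],"roll":0,"jaw":1},{"linear":[-330,-93,65],"roll":0,"jaw":1},{"linear":[-343,-97,80],"roll":0,"jaw":1},{"linear":[-343,-97,80],"roll":0,"jaw":1}]'
python3 - <<'E'
from h import *
p=viewer.get_image('wrist'); C=cloud(p)
cv2.imwrite('pics/w2.png',p['frame'][:,:,::-1])
for a in nets.pinpoint(p,'knob_top')[:3]:
    c,r=a['centre']; print(round(a['confidence'],2),np.round([c,r]),np.round(atz(p,c,r,.052),4),C[int(r),int(c)])
for lo,hi in [(.046,.058),(.017,.027)]:
    m=(C[...,2]>lo)&(C[...,2]<hi)&(np.hypot(C[...,0]-.453,C[...,1]+.35)<.065)
    q=(C[m][:,:2]*1000).astype(np.float32); print(cv2.minEnclosingCircle(q),q.mean(0),np.median(C[m][:,2]),len(q))
# stop in mixer frame
D=np.load('w1.npz')['C']; a=np.radians(9.75); d=D-[.5651,.0031,0]
x=d[...,0]*np.cos(a)+d[...,1]*np.sin(a); y=-d[...,0]*np.sin(a)+d[...,1]*np.cos(a); z=D[...,2]
for n,m in [('fin',(abs(x+.085)<.02)&(z>.14)),('stop',(abs(x+.085)<.02)&(z>.098)&(z<.112)&(y>-.03)),]:
    print(n,x[m].min(),x[m].max(),np.percentile(y[m],[2,50,98]),m.sum())
s=observe(); print(s['clock'],s['eef_pos'],s['tool_rot'],s['qpos'])
E
```

```text
clock: 3.78
eef_pos: [0.452, -0.3507, 0.22]
tool_rot: [[-0.141, 0.99, -0.002], [0.99, 0.141, 0.001], [0.002, -0.002, -1.0]]
contact_force: [0.1, 0.7, 0.5]
finger_gap: 0.0854
finger_force: 0.0
0.82 [317. 229.] [ 0.4524 -0.3548  0.052 ] [ 0.45221877 -0.3545758   0.05123842]
0.74 [129. 194.] [ 0.3097 -0.3486  0.052 ] [ 0.30918172 -0.34849947  0.05193234]
0.61 [318. 400.] [ 0.4745 -0.5073  0.052 ] [ 0.47408747 -0.50826861  0.05079237]
((454.10821533203125, -356.61572265625), 12.045310020446777) [ 454.1998 -356.082 ] 0.050752512341120506 735
((454.3912048339844, -356.9506530761719), 50.13080978393555) [ 453.97693 -354.64413] 0.020901648333714204 10035
fin -0.10499380259787856 -0.06501786001487277 [-0.05512538  0.02393719  0.02538168] 7742
stop -0.09780157159583336 -0.07180384200343694 [0.00019739 0.00734298 0.01356248] 526
3.875 [ 0.45363105 -0.34938036  0.22145221] [[-1.44512545e-01  9.89502944e-01  2.21762209e-04]
 [ 9.89502432e-01  1.44512229e-01  1.07327705e-03]
 [ 1.02996345e-03  3.74536243e-04 -9.99999399e-01]] [ -5.64780161  21.24639272  52.57200752  89.72487657 -17.19165539
  77.57757457  57.0884111 ]
```

View pics/w2.png

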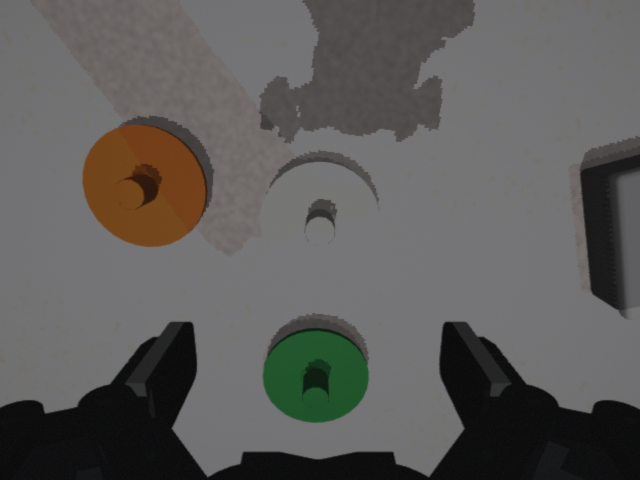

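The white lid sits at (320,205) with its knob at (320,229), which puts its centre at (0.454, -0.3566). The green one is at (316,375) and the orange at (145,185), both clear of the fingers. I'm descending and gripping.

```bash
python3 -m creep '[{"linear":[-7,0,50],"roll":0,"jaw":1},{"linear":[-7,0,100],"roll":0,"jaw":1},{"linear":[-7,0,145],"roll":0,"jaw":1},{"linear":[-7,0,180],"roll":0,"jaw":1},{"linear":[-7,0,195],"roll":0,"jaw":1},{"linear":[-7,0,195],"roll":0,"jaw":0.8}]' 60
python3 -m creep '[{"linear":[0,0,0],"roll":0,"jaw":0.1},{"linear":[0,0,0],"roll":0,"jaw":0.1},{"linear":[0,0,0],"roll":0,"jaw":0.1},{"linear":[0,0,0],"roll":0,"jaw":0.1},{"linear":[0,0,0],"roll":0,"jaw":0.1},{"linear":[0,0,0],"roll":0,"jaw":0.1}]' 60
```

```text
clock: 4.62
eef_pos: [0.4542, -0.3571, 0.0265]
tool_rot: [[-0.144, 0.99, -0.0], [0.99, 0.144, 0.001], [0.001, -0.0, -1.0]]
contact_force: [-0.1, 0.0, -0.5]
finger_gap: 0.07
finger_force: 0.0
clock: 5.38
eef_pos: [0.4541, -0.3588, 0.0277]
tool_rot: [[-0.142, 0.99, 0.002], [0.99, 0.142, -0.001], [-0.001, 0.002, -1.0]]
contact_force: [-0.5, 1.0, 6.2]
finger_gap: 0.022
finger_force: 58.4
```

```bash
python3 -m creep '[{"linear":[0,0,-40],"roll":0,"jaw":0.1},{"linear":[0,0,-90],"roll":0,"jaw":0.1},{"linear":[0,0,-140],"roll":0,"jaw":0.1},{"linear":[25,12,-175],"roll":0,"jaw":0.1},{"linear":[75,36,-175],"roll":0,"jaw":0.1},{"linear":[125,60,-175],"roll":0,"jaw":0.1},{"linear":[175,83,-175],"roll":0,"jaw":0.1},{"linear":[225,107,-175],"roll":0,"jaw":0.1}]'
python3 -m creep '[{"linear":[45,21,0],"roll":0,"jaw":0.1},{"linear":[85,41,0],"roll":0,"jaw":0.1},{"linear":[110,52,0],"roll":0,"jaw":0.1},{"linear":[115,54,0],"roll":0,"jaw":0.1},{"linear":[115,54,0],"roll":0,"jaw":0.1}]'
python3 - <<'E'
from h import *
p=viewer.get_image('wrist'); C=cloud(p)
s=observe(); print(s['clock'],s['eef_pos'],s['contact_force'],s['finger_gap'],s['finger_force'])
R=np.array(s['tool_rot']); L=(C-s['eef_pos'])@R*1000
cv2.imwrite('pics/w3.png',p['frame'][:,:,::-1])
m=(p['z_map']>0)&(np.hypot(L[...,0],L[...,1])<60)&(L[...,2]>-5)&(L[...,2]<35)
q=L[m]; print(m.sum(), np.percentile(q,[1,50,99],axis=0))
f=q[q[:,2]<15]; 
if len(f)>50: print('flange', cv2.minEnclosingCircle(f[:,:2].astype(np.float32)), np.linalg.lstsq(np.c_[f[:,:2],np.ones(len(f))],f[:,2],rcond=None)[0])
p=viewer.get_image('top'); C=cloud(p)
m=(C[...,2]>.185)&(C[...,2]<.205)&(np.hypot(C[...,0]-.565,C[...,1])<.07)
q=(C[m][:,:2]*1000).astype(np.float32); print('top lid',len(q),cv2.minEnclosingCircle(q) if len(q) else '')
E
```

```text
clock: 6.38
eef_pos: [0.5277, -0.1189, 0.2019]
tool_rot: [[-0.141, 0.99, 0.001], [0.99, 0.141, 0.0], [0.0, 0.001, -1.0]]
contact_force: [1.1, 0.1, -0.9]
finger_gap: 0.0223
finger_force: 58.8
clock: 7.0
eef_pos: [0.5644, 0.0001, 0.2015]
tool_rot: [[-0.141, 0.99, 0.0], [0.99, 0.141, -0.0], [-0.0, 0.0, -1.0]]
contact_force: [0.5, -0.4, -0.5]
finger_gap: 0.0222
finger_force: 58.8
7.05 [ 0.56432268 -0.00070703  0.20154895] [-0.51563151 -0.57128112 -0.87023789] 0.022056836090914484 58.828166127204895
32430 [[-44.19239031 -46.70609779  -2.06204368]
 [ 19.36098793   0.42499176   6.86461044]
 [ 51.03219831  47.80647112   8.59257156]]
flange ((2.3788771629333496, 0.3255285620689392), 50.41878890991211) [2.49585679e-03 1.16885869e-03 6.68434510e+00]
top lid 159 ((554.5820922851562, -33.73171615600586), 33.974464416503906)
```

View pics/w3.png

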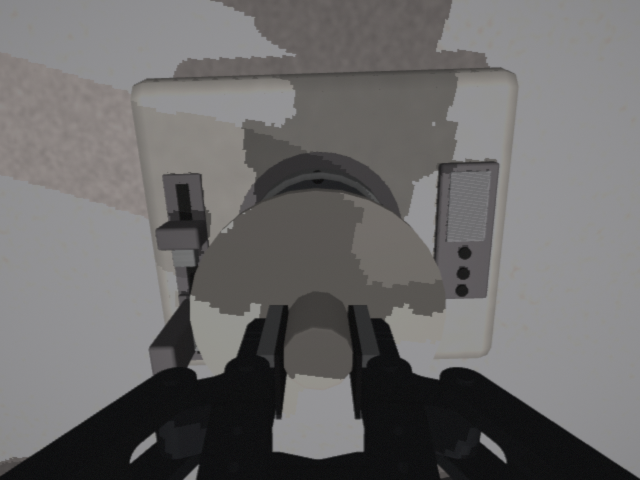

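The lid is held level. Its flange spans (190–445, 190–390), it is offset about 2.4 mm along tool x, and the bowl lies below it. I'm lowering it.

```bash
python3 -m creep '[{"linear":[1,1,25],"roll":0,"jaw":0.1},{"linear":[1,1,50],"roll":0,"jaw":0.1},{"linear":[1,1,65],"roll":0,"jaw":0.1},{"linear":[1,1,72],"roll":0,"jaw":0.1},{"linear":[1,1,75],"roll":0,"jaw":0.1},{"linear":[1,1,75],"roll":0,"jaw":0.1}]'
python3 -m creep '[{"linear":[0,0,2],"roll":0,"jaw":0.1},{"linear":[0,0,4],"roll":0,"jaw":0.1},{"linear":[0,0,6],"roll":0,"jaw":0.1},{"linear":[0,0,6],"roll":0,"jaw":0.1}]'
```

```text
clock: 7.85
eef_pos: [0.5657, 0.002, 0.1268]
tool_rot: [[-0.141, 0.99, 0.001], [0.99, 0.141, 0.0], [-0.0, 0.001, -1.0]]
contact_force: [0.6, -0.1, -0.4]
finger_gap: 0.0222
finger_force: 58.8
clock: 8.35
eef_pos: [0.5658, 0.0016, 0.1208]
tool_rot: [[-0.141, 0.99, 0.001], [0.99, 0.141, -0.0], [-0.001, 0.001, -1.0]]
contact_force: [-0.1, -1.8, 0.9]
finger_gap: 0.0222
finger_force: 59.0
```

```bash
python3 -m creep '[{"linear":[0,0,1.5],"roll":0,"jaw":0.1},{"linear":[0,0,3],"roll":0,"jaw":0.1},{"linear":[0,0,3],"roll":0,"jaw":0.1}]'
python3 -m creep '[{"linear":[0,0,1],"roll":0,"jaw":0.1},{"linear":[0,0,2],"roll":0,"jaw":0.1},{"linear":[0,0,2],"roll":0,"jaw":0.1}]'
```

```text
clock: 8.72
eef_pos: [0.5657, 0.0016, 0.1176]
tool_rot: [[-0.141, 0.99, 0.001], [0.99, 0.141, -0.001], [-0.001, 0.001, -1.0]]
contact_force: [-0.7, -3.3, 1.8]
finger_gap: 0.0223
finger_force: 59.3
clock: 9.1
eef_pos: [0.5657, 0.0016, 0.1157]
tool_rot: [[-0.141, 0.99, 0.001], [0.99, 0.141, -0.001], [-0.001, 0.001, -1.0]]
contact_force: [-0.1, -3.0, 5.4]
finger_gap: 0.0222
finger_force: 59.3
```

```bash
python3 -m creep '[{"linear":[-1,0,1],"roll":0,"jaw":0.1},{"linear":[-1,0,2],"roll":0,"jaw":0.1},{"linear":[-1,0,2],"roll":0,"jaw":0.1}]'
python3 -m creep '[{"linear":[0,0,1],"roll":0,"jaw":0.1},{"linear":[0,0,2],"roll":0,"jaw":0.1},{"linear":[0,0,2],"roll":0,"jaw":0.1}]'
```

```text
clock: 9.48
eef_pos: [0.5658, 0.0016, 0.1155]
tool_rot: [[-0.142, 0.99, 0.001], [0.99, 0.142, 0.002], [0.002, 0.001, -1.0]]
contact_force: [-10.8, 0.2, 24.8]
finger_gap: 0.0217
finger_force: 61.6
clock: 9.85
eef_pos: [0.5659, 0.0016, 0.1154]
tool_rot: [[-0.142, 0.99, 0.001], [0.99, 0.142, 0.003], [0.003, 0.002, -1.0]]
contact_force: [-19.4, 0.6, 42.8]
finger_gap: 0.022
finger_force: 63.6
```

```bash
python3 -m creep '[{"linear":[0,0,-2],"roll":0,"jaw":0.1},{"linear":[0,0,-3.5],"roll":0,"jaw":0.1},{"linear":[0,0,-3.5],"roll":0,"jaw":0.5},{"linear":[0,0,-3.5],"roll":0,"jaw":0.6},{"linear":[0,0,-3.5],"roll":0,"jaw":0.6}]' 
python3 -m creep '[{"linear":[0,0,-30],"roll":0,"jaw":0.6},{"linear":[0,0,-75],"roll":0,"jaw":0.6},{"linear":[0,0,-120],"roll":0,"jaw":0.6},{"linear":[-40,0,-150],"roll":0,"jaw":0.6},{"linear":[-60,0,-165],"roll":0,"jaw":0.6},{"linear":[-60,0,-165],"roll":0,"jaw":0.6}]'
cat > chk.py <<'E'
from h import *
import sys
p=viewer.get_image('wrist'); C=cloud(p); s=observe(); print(s['clock'],s['eef_pos'],s['tool_rot'][0][:2],s['contact_force'])
cv2.imwrite(f'pics/{sys.argv[1]}.png',p['frame'][:,:,::-1])
b=np.array([.5651,.0031]); r=np.hypot(C[...,0]-b[0],C[...,1]-b[1]); z=C[...,2]
m=(r>.016)&(r<.048)&(z>.09)&(z<.125)&(p['z_map']>0); q=C[m]
a=np.linalg.lstsq(np.c_[q[:,:2]-b,np.ones(len(q))],q[:,2],rcond=None)[0]; print('flange tilt',a[:2],'z',a[2],len(q))
e=C[(r<.06)&(z>.106)&(z<.125)]; print('flange circ',cv2.minEnclosingCircle((e[:,:2]*1000).astype(np.float32)))
e=C[(r<.03)&(z>.130)&(z<.16)]; print('knob z',np.median(e[:,2]),e[:,:2].mean(0))
m=(abs(z-.080)<.004)&(abs(C[...,0]-.57)<.17)&(abs(C[...,1])<.17)
R=cv2.minAreaRect((C[m][:,:2]*1000).astype(np.float32)); print('deck',R, 'deck z',np.median(z[m]))
t=np.radians(9.75); d=C-[.5651,.0031,0]
x=d[...,0]*np.cos(t)+d[...,1]*np.sin(t); y=-d[...,0]*np.sin(t)+d[...,1]*np.cos(t)
for n,m in [('fin',(abs(x+.085)<.012)&(z>.143)&(z<.156)&(y<.02)),('stop',(abs(x+.085)<.02)&(z>.1)&(z<.110)&(y>-.015)&(y<.05))]:
    if m.sum(): print(n,x[m].min(),x[m].max(),np.percentile(y[m],[2,50,98]),m.sum(),C[m].mean(0))
E
python3 chk.py w4
```

```text
clock: 10.48
eef_pos: [0.5654, 0.0014, 0.1144]
tool_rot: [[-0.142, 0.99, -0.001], [0.99, 0.142, -0.0], [0.0, -0.001, -1.0]]
contact_force: [-0.3, -0.2, -0.6]
finger_gap: 0.0511
finger_force: 0.0
clock: 11.22
eef_pos: [0.5744, -0.0604, 0.2808]
tool_rot: [[-0.138, 0.99, 0.002], [0.99, 0.138, -0.001], [-0.001, 0.002, -1.0]]
contact_force: [-1.1, -0.1, 0.2]
finger_gap: 0.0512
finger_force: 0.0
11.275 [ 0.57409671 -0.05844474  0.27950721] [-0.14023204  0.99011866] [-0.50968313  1.04266835  0.27034804]
flange tilt [-0.00094253 -0.00026685] z 0.10927478067363905 12764
flange circ ((562.396484375, -1.046157956123352), 55.051734924316406)
knob z 0.1391888736093952 [0.56568069 0.00331897]
deck ((570.322509765625, 3.6987533569335938), (232.67626953125, 192.48300170898438), 9.741332054138184) deck z 0.07886352374147712
fin -0.09175110396890152 -0.07735237343381096 [-0.06182685 -0.04993816 -0.03889901] 782 [ 0.4910593  -0.06040694  0.14828226]
stop -0.0975045747373032 -0.07160190016793427 [-6.04514635e-05  6.64610800e-03  1.32535902e-02] 688 [ 0.48093679 -0.00463409  0.10266003]
```

View pics/w4.png

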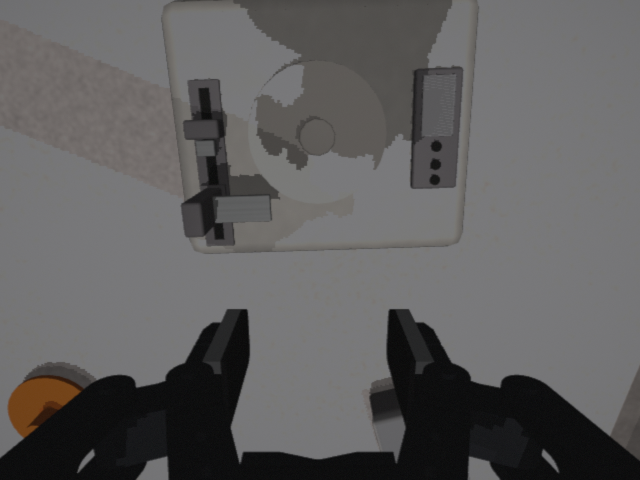

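The lid is home and level: the flange disc at (318,130) sits 30 mm above the deck with a tilt of about 0.001, and the mixer hasn't moved. The fin is at (197,213), with the stop at (202,130) and the nose at (206,148). I'm closing the fingers and going behind the fin.

```bash
python3 -m creep '[{"linear":[-12,-40,20],"roll":-0.029,"jaw":0},{"linear":[-24,-75,50],"roll":-0.029,"jaw":0},{"linear":[-24,-83,90],"roll":-0.029,"jaw":0},{"linear":[-24,-83,130],"roll":-0.029,"jaw":0},{"linear":[-24,-83,155],"roll":-0.029,"jaw":0},{"linear":[-24,-83,155],"roll":-0.029,"jaw":0}]' 30
python3 -m creep '[{"linear":[0,0,0],"roll":0,"jaw":0},{"linear":[6,0,0],"roll":0,"jaw":0},{"linear":[12,0,0],"roll":0,"jaw":0},{"linear":[18,0,0],"roll":0,"jaw":0},{"linear":[24,0,0],"roll":0,"jaw":0},{"linear":[30,0,0],"roll":0,"jaw":0}]'
```

```text
clock: 12.02
eef_pos: [0.4933, -0.0919, 0.1222]
tool_rot: [[-0.172, 0.985, -0.006], [0.985, 0.172, -0.0], [0.001, -0.006, -1.0]]
contact_force: [0.1, 0.3, 0.4]
finger_gap: -0.0002
finger_force: 0.0
clock: 12.78
eef_pos: [0.4904, -0.0639, 0.125]
tool_rot: [[-0.17, 0.985, 0.001], [0.985, 0.17, -0.0], [-0.0, 0.001, -1.0]]
contact_force: [2.2, -2.8, 2.2]
finger_gap: -0.0003
finger_force: 1.6
```

```bash
python3 -m creep '[{"linear":[4,0,0],"roll":0,"jaw":0},{"linear":[8,0,0],"roll":0,"jaw":0},{"linear":[11,0,0],"roll":0,"jaw":0},{"linear":[13,0,0],"roll":0,"jaw":0},{"linear":[13,0,0],"roll":0,"jaw":0}]'
python3 -m creep '[{"linear":[1,0,0],"roll":0,"jaw":0},{"linear":[2,0,0],"roll":0,"jaw":0},{"linear":[2,0,0],"roll":0,"jaw":0}]'
```

```text
clock: 13.4
eef_pos: [0.4885, -0.0541, 0.125]
tool_rot: [[-0.168, 0.986, 0.002], [0.986, 0.168, -0.003], [-0.004, 0.001, -1.0]]
contact_force: [5.0, -11.7, -0.9]
finger_gap: 0.0001
finger_force: 6.1
clock: 13.78
eef_pos: [0.4882, -0.0534, 0.125]
tool_rot: [[-0.166, 0.986, 0.002], [0.986, 0.166, -0.005], [-0.005, 0.001, -1.0]]
contact_force: [6.3, -15.0, -2.1]
finger_gap: 0.0002
finger_force: 8.0
```

The lock stalled at about 15 N, roughly 7 mm earlier than I expected. I'll look before pushing harder.

```bash
python3 chk.py w5
python3 - <<'E'
from h import *
p=viewer.get_image('scene'); cv2.imwrite('pics/s5.png',cv2.resize(p['frame'][190:330,250:410,::-1],(640,560),interpolation=cv2.INTER_CUBIC))
a=cv2.imread('pics/w5.png'); b=cv2.imread('pics/s5.png'); cv2.imwrite('pics/c5.png',np.hstack([cv2.resize(a,(450,338)),cv2.resize(b,(350,306))[:, :] if 0 else cv2.resize(b,(350,338))]))
E
```

```text
13.825 [ 0.48820356 -0.0533649   0.12498089] [-0.16648457  0.98604211] [  6.26476387 -15.34218405  -1.69175286]
flange tilt [-0.01392365 -0.00828987] z 0.10946205513471897 36972
flange circ ((560.2117919921875, 1.1887364387512207), 54.9951171875)
knob z 0.1390334677207404 [0.56317524 0.00423193]
deck ((553.2449340820312, -7.7194061279296875), (195.9641876220703, 173.86294555664062), 9.560619354248047) deck z 0.07896141673992804
fin -0.09698415605155525 -0.07301558689688846 [-0.03511604 -0.02160427 -0.00716966] 4555 [ 0.48506732 -0.03247803  0.14901299]
stop -0.09772308595939329 -0.07182214932598839 [-0.00743504  0.00693775  0.01395884] 2524 [ 0.48047367 -0.0051084   0.10286111]
```

View pics/c5.png

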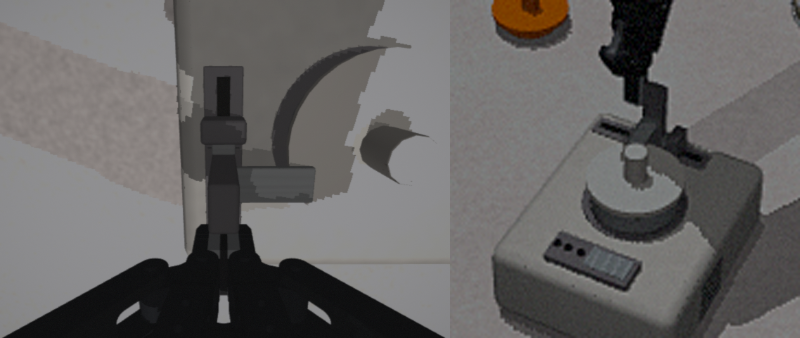

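Run:
```python
from h import *
p=viewer.get_image('wrist'); C=cloud(p); t=np.radians(9.75); d=(C-[.5651,.0031,0])*1000
x=d[...,0]*np.cos(t)+d[...,1]*np.sin(t); y=-d[...,0]*np.sin(t)+d[...,1]*np.cos(t); z=d[...,2]
ok=(p['z_map']>0)&(abs(x+85)<5)
for a in range(-50,22,2):
    m=ok&(abs(y-a)<1)
    if m.sum(): print(a,m.sum(),np.round(np.percentile(z[m],[5,50,95])),end=' | ')
print()
# tongue
m=(p['z_map']>0)&(x>-70)&(x<-40)&(z>115)&(z<123)&(y<20); print('tongue y',np.percentile(y[m],[1,5,50,95,99]),np.median(z[m]),m.sum())
r=np.hypot(d[...,0],d[...,1]); m=(p['z_map']>0)&(r>20)&(r<48)&(z>100)&(z<112.5)&((y>15)|(x>-30)); q=d[m]
print('flange',np.linalg.lstsq(np.c_[q[:,:2],np.ones(len(q))],q[:,2],rcond=None)[0],len(q))
```

```text
-50 254 [161. 174. 178.] | -48 285 [161. 173. 179.] | -46 191 [161. 171. 173.] | -44 167 [161. 171. 173.] | -42 166 [161. 170. 173.] | -40 158 [161. 169. 173.] | -38 164 [161. 170. 190.] | -36 176 [161. 170. 192.] | -34 312 [161. 174. 194.] | -32 1011 [152. 195. 202.] | -30 2447 [149. 175. 204.] | -28 406 [148. 174. 201.] | -26 382 [148. 188. 201.] | -24 421 [148. 190. 199.] | -22 191 [148. 149. 150.] | -20 202 [148. 149. 150.] | -18 192 [148. 149. 150.] | -16 201 [148. 149. 150.] | -14 202 [148. 149. 150.] | -12 205 [148. 149. 150.] | -10 213 [148. 149. 150.] | -8 1228 [100. 133. 149.] | -6 301 [ 95. 113. 146.] | -4 109 [95. 96. 97.] | -2 107 [95. 96. 97.] | 0 43 [100. 102. 103.] | 2 122 [102. 103. 104.] | 4 117 [102. 103. 104.] | 6 138 [102. 103. 104.] | 8 128 [102. 103. 104.] | 10 133 [102. 103. 104.] | 12 132 [102. 103. 104.] | 14 270 [ 81.  95. 103.] | 16 113 [81. 82. 83.] | 18 113 [80. 82. 83.] | 20 96 [81. 82. 83.] | 
tongue y [-28.7122538  -27.79156819 -18.48911947  -9.74650126  -9.1448567 ] 116.88675409065283 3972
flange [-1.51031632e-03  2.28150732e-04  1.09295359e+02] 30164
```

Run:
```python
import cv2
a=cv2.imread('pics/w5.png'); cv2.imwrite('pics/c6.png',cv2.resize(a[80:380,230:470],(640,800))[:600])
```

```text
(no output)
```

View pics/c6.png

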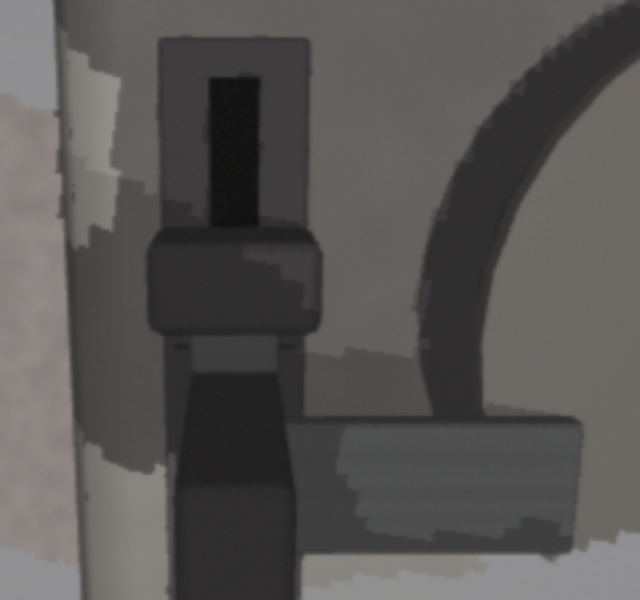

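Run:
```python
from h import *
t=np.radians(9.75); d=(np.load('w1.npz')['C']-[.5651,.0031,0])*1000
x=d[...,0]*np.cos(t)+d[...,1]*np.sin(t); y=-d[...,0]*np.sin(t)+d[...,1]*np.cos(t); z=d[...,2]
for a in np.arange(-24,4,1.):
    m=(abs(x+85)<4)&(abs(y-a)<.5)
    if m.sum(): print(a,m.sum(),np.round(np.percentile(z[m],[5,50,95])),end=' | ')
```

```text
-24.0 7 [81. 82. 83.] | -23.0 10 [81. 82. 82.] | -22.0 11 [81. 82. 83.] | -21.0 7 [80. 82. 82.] | -20.0 13 [81. 82. 83.] | -19.0 7 [80. 82. 83.] | -18.0 11 [81. 83. 83.] | -17.0 2 [82. 82. 83.] | -13.0 8 [94. 95. 97.] | -12.0 9 [96. 96. 97.] | -11.0 13 [95. 95. 97.] | -10.0 13 [95. 96. 96.] | -9.0 7 [95. 96. 96.] | -8.0 12 [94. 96. 97.] | -7.0 11 [94. 95. 97.] | -6.0 9 [95. 96. 97.] | -5.0 11 [95. 96. 97.] | -4.0 11 [95. 96. 97.] | -3.0 14 [95. 96. 97.] | -2.0 7 [96. 96. 97.] | 0.0 6 [101. 101. 102.] | 1.0 11 [102. 102. 104.] | 2.0 9 [102. 103. 103.] | 3.0 12 [102. 103. 103.] |
```

At the start the nose tip stood about 13 mm out from the block. It now stands about 7 mm out, so it has gone fully in, and the 15 N is the hard stop. I'm retreating and checking.

```bash
python3 -m creep '[{"linear":[-4,0,0],"roll":0,"jaw":0},{"linear":[-20,0,0],"roll":0,"jaw":0},{"linear":[-30,0,-30],"roll":0,"jaw":0},{"linear":[-30,0,-80],"roll":0,"jaw":0},{"linear":[-30,30,-130],"roll":0,"jaw":0},{"linear":[-30,60,-150],"roll":0,"jaw":0},{"linear":[-30,60,-150],"roll":0,"jaw":0},{"linear":[-30,60,-150],"roll":0,"jaw":0}]'
python3 chk.py w7
python3 - <<'E'
from h import *
p=viewer.get_image('wrist'); C=cloud(p); t=np.radians(9.75); d=(C-[.5651,.0031,0])*1000
x=d[...,0]*np.cos(t)+d[...,1]*np.sin(t); y=-d[...,0]*np.sin(t)+d[...,1]*np.cos(t); z=d[...,2]
m=(x>-70)&(x<-40)&(z>115)&(z<121)&(y<20); print('tongue',np.percentile(y[m],[2,50,98]))
m=(abs(x+85)<4)&(z>93)&(z<99)&(y<-1)&(y>-20); print('nose',np.percentile(y[m],[2,98]),m.sum())
r=np.hypot(d[...,0],d[...,1]); m=(r>20)&(r<48)&(z>100)&(z<112.5)&((y>15)|(x>-30)); q=d[m]
print('flange',np.linalg.lstsq(np.c_[q[:,:2],np.ones(len(q))],q[:,2],rcond=None)[0],len(q))
E
```

```text
clock: 14.92
eef_pos: [0.5507, -0.0686, 0.2735]
tool_rot: [[-0.17, 0.985, -0.003], [0.985, 0.17, 0.0], [0.001, -0.003, -1.0]]
contact_force: [-1.3, 0.4, -0.5]
finger_gap: 0.0004
finger_force: 0.0
14.975 [ 0.55049816 -0.06876133  0.27350119] [-0.16964241  0.98550155] [1.10529708 0.73687181 0.09249384]
flange tilt [-0.01140677 -0.00705887] z 0.10946761078728132 13557
flange circ ((560.7125244140625, 1.0700263977050781), 55.24060821533203)
knob z 0.13920130944872294 [0.5652588 0.0036433]
deck ((570.72119140625, 0.1717987060546875), (232.5945587158203, 184.88758850097656), 9.718594551086426) deck z 0.07892173559289498
fin -0.0920598518920187 -0.07760478455288113 [-0.03104858 -0.01950606 -0.00824368] 883 [ 0.48546655 -0.03035942  0.14845444]
stop -0.09772022573763503 -0.07160626748878694 [-0.00780246  0.00727433  0.01407059] 760 [ 0.4808359  -0.00457382  0.10275413]
tongue [-29.2025971  -19.47556349 -10.02349584]
nose [-7.71750545 -1.22760158] 110
flange [-1.40111878e-03  4.39420407e-04  1.09291111e+02] 11106
```

View pics/w7.png

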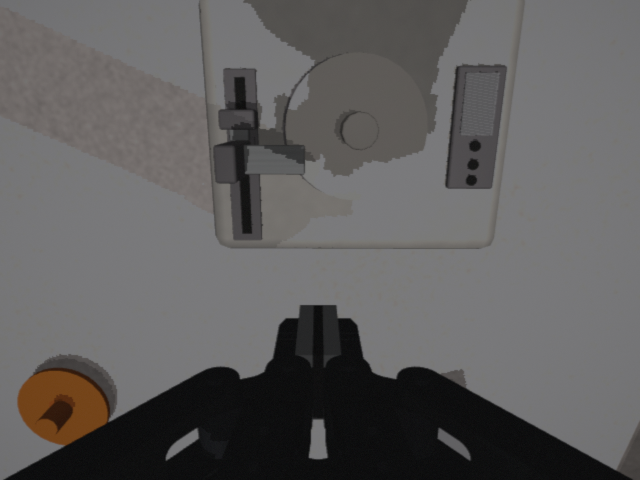

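The tongue at (275,160) lies over the edge of the seated lid at (358,125). The fin at (230,163) is hard against the pressed nose at (238,135), and the robot is clear. Handing in.

```bash
python3 -c "
from h import *
print(ctrl.job_done())"
```

```text
the job is handed in; nothing more can be done
None
```

I handed the job in at about 15 s: by the camera checks, the lid is pressed home and level, the lock is hard against the end stop with the nose pushed in (about 5.5 mm by camera), and the mixer has not moved (to within about 0.5 mm).

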